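Free a flange in its drill jig: open the toggle clamp and draw the index pin

ROBOT

A 6-joint arm with a two-finger parallel gripper is mounted at the origin on the work surface. World frame = base frame: x ahead of the robot, y to its left, z up, the work surface at z = 0. Lengths are in m, angles in rad, forces in N, time in s.
With the tool pointing down it reaches from about 0.35 to 0.975 m from the base axis. Payload 4.9 kg.
Tool frame: the origin (TCP) lies on the centre line of the jaws, within the pads' length; the fingertips stand manip.tcp_to_tips ahead of it and the grasp point (between the pads) is the TCP (manip.tcp_to_tips is the distance from the TCP to the fingertips, in m); y points along the fingers, z is the direction in which the jaws open and shut, and the axes are right-handed (so a half turn about y gives the same grasp; the last joint's range is limited). The gripper opens to 85 mm and grips with 20 to 120 N. Pads are 22 mm wide; open, the fingers measure 114 mm over their backs; the gripper's body (76 mm by 85 mm) begins 54 mm behind the grasp point. The pads swing forward as they close: fully open they stand 13 mm farther back than shut.
Start: joints at [-1.333, 0.053, 1.613, -0, 1.476, -0.119], TCP at [0.218, -0.586, 0.25] pointing down, gripper open.
Joint ranges: [-3.01, 3.01], [-1.01, 2.22], [0.06, 2.58], [-1.02, 4.17], [0.09, 2.62], [-3.14, 3.14]. Speed limits (rad/s): [2.57, 2.57, 3.14, 3.14, 3.14, 3.14].

INTERFACE

Orientations are given as a unit quaternion [w, x, y, z].
In Python, from plant import manip gives the robot as it stands.
- The arm moves only by the tool apply_moves, never from a script. Its argument "moves" is a list of rows, each a list of 7 numbers: the gripper's target within -1 to 1 (shut at 1, half-way at 0, fully open at -1), then the shift along the tool's x, y, z in mm, then the turn, a rotation vector about the tool's x, y, z in degrees. A call has 1 to 20 rows; each row shifts and turns the commanded pose from where the row before left it, along the tool's axes as they then stand; what a row does not reach is not made up. A row lasts 1/10 s, in which the tool goes at most 50 mm and 8.59 degrees, less where a joint would pass 70% of its speed; a pose out of reach is approached as far as the arm can. A call with a gripper value outside its range is refused whole. The fingers move at their own pace and stop on an object; the grip force is fixed at half the most. Time passes only in rows, so rows that do not move let the fingers close. It gives the time, the measured TCP pose, the force and the opening at its end, in the units of the state.
- manip.state(): the state, without advancing time (a new reading comes with each control period).
- manip.grab_frame(name): name is "scene" or "top" or "wrist"; returns the picture (384x512x3 uint8, blue, green, red); there is no depth.
- manip.calibration(name): a dict with "mtx" (3x3 intrinsics, pixels), "T" (4x4, takes a point from camera to world coordinates); the wrist camera has in their place "T_tool_cam" (4x4, takes a point from camera to tool coordinates, whose origin is the TCP and whose axes are the tool frame's). Camera axes: x right, y down, z forward; pixel columns grow to the right and rows downward; lengths in m; the calibration is good to about 2 mm. A picture is of the moment at which its call begins: read the wrist's pose just before it. calibration takes no time and is no camera call.
- manip.job_done(): hands the job in, once; it reports no verdict.
The state is a dict: "time": time; "joint_pos": joint angles; "joint_vel": joint speeds; "joint_efforts": joint torques, N m; "tool_pos": TCP position; "tool_rot": TCP orientation; "contact_force": force on the tool from outside, world axes, zero at the start; "ft_torque": the same for the moment, N m; "gripper_width": opening from 0.0 (shut) to 1.0 (fully open).
Only numpy, scipy, OpenCV 4.12 (cv2) and the standard library are available. Lean on these libraries where they do the work, as an engineer would, in place of code of your own. Each camera call takes 0.05 s, during which the arm holds its last target. There are 200 camera calls.

TASK

The flange in the drill jig is to be turned to its next hole: throw the toggle clamp right open, then take the index pin by its tall knurled head and draw it straight up, without forcing it sideways in its bush, until its nose is clear above the flange but a good length of the shank is still inside the bush. Do not pull it right out; finish holding it still at that height, gripper closed on it, so that I can turn the flange. Leave the drill bush in the other hole of the bridge, and everything else on the jig and the bench, as it is.

Things in the scene. Friction and masses are not known exactly. Their poses are not given: they have to be found in the camera images.
- jig: Drill jig fixed to the bench, plain steel. Origin on the bench under the flange's centre; z up, x along the bridge, y away from the clamp. Base plate x -125 to 125, y -160 to 118 mm, top at z = 20 mm. Over the flange a bridge 250 mm long (x) and 50 mm wide: underside z = 48, top z = 73 mm (screw heads on its ends to 79), with two upright bushes at x = -50 and +50 mm.
- flange: Steel ring being drilled, 140 mm outside, 52 mm bore, 14 mm thick, lying flat on the jig under the bridge; origin at the centre of its underside, 25 mm above the bench, so its top is at 39 mm. The pin passes through an 18 mm hole in it. It does not move here.
- bush_near (a point): Centre of the mouth (top) of the bush at jig x = -50 mm, 79 mm above the bench. Each bush is an upright hole 17 mm across and 34 mm long (45 to 79 mm above the bench), rim 28 mm across. One bush holds the index pin, the other the drill bush; which is which changes.
- bush_far (a point): Centre of the mouth of the other bush, at jig x = +50 mm; otherwise the same.
- pin: Index pin, steel, 0.26 to 0.43 kg, upright and loose in its bush with 1 mm clearance; origin at its nose (lower end), z up along it. Shank 16 mm across to z = 57 mm, collar 28 mm across to 62 (rests on the bush's rim at the start), neck 19 mm across to 75, knurled round head 30 mm across to z = 109 mm. Only its weight and rubbing hold it back.
- pin_nose (a point): Centre of the pin's nose (the pin's origin), 22 mm above the bench at the start, inside the flange's hole. Lifted 17 mm it is level with the flange's top; lifted 57 mm it leaves the bush.
- pin_head (a point): Middle of the pin's knurled head, on its axis, 92 mm above the nose; 114 mm above the bench at the start.
- drill_bush: Slip drill bush in the other hole of the bridge: low knurled collar 29 mm across and 9 mm high resting on the rim, shank 16 mm across below. Origin at the centre of its lower end, 32 mm below the collar. To be left in place.
- clamp_arm (a joint): Hinged arm of the toggle clamp on the jig's -y side, rad: 0 = closed, level, pressing on the flange; 1.57 = right open, standing upright about jig y = -135 to -90 mm, its tip 117 mm above the bench. While closed it cannot be lifted itself (linkage at dead centre): it opens only by its handle.
- clamp_grip (a point): Axis of the clamp handle's round black grip (21 mm across, 74 mm long), 30 mm from its free end. Closed, the handle is upright at jig x = 0, y = -96 mm, this point 145 mm above the bench. Pushed back (jig -y) with a few N it swings down 75 degrees with the arm, this point moving on an arc to about jig y = -203 mm, 86 mm above the bench, where it stops and stays.
- bolt: Bystander: hex-head bolt standing on its head on the jig's base plate, 24 mm head, 50 mm tall; origin at its underside
- centre_punch: Bystander: centre punch, square bar 10 x 10 x 105 mm, lying on the jig's base plate; origin at its underside
- blank_flange: Bystander: undrilled flange blank, ring 140 mm outside, 52 mm bore, 14 mm thick, flat on the bench; origin at its underside
- pipe_bend: Bystander: bright 51 mm tube bent 90 degrees, lying on the bench; origin under its middle
- grinder: Bystander: cordless angle grinder, about 300 mm long, lying on the bench; origin at its underside
- cutting_disc: Bystander: black cutting disc, 125 mm across, 4 mm thick, flat on the bench; origin at its underside
- hammer: Bystander: hammer, 260 mm, lying on the bench; origin at its underside
- fluid_can: Bystander: aluminium spray can, 65 mm across, 190 mm tall, standing on the bench; origin at its underside

How it is judged:
By the outcome, as a careful person would: the job done as asked, in the order asked, and still so for the second after the job is handed in, while the arm keeps its last pose, push and grip.
It also fails if it takes over 45 s, if anything falls off the work surface, if the arm or the gripper's body presses on something with over 40 N, if the wrist force passes 120 N, or if a joint passes its speed limit or range.

## Working session

There is one attempt and no reset: what is moved stays moved. The work goes in short steps, Python scripts to look and compute and a tool call to move; the robot and the scene stay as the last step left them, time stands still between calls to the robot, and variables do not carry over. Pictures are saved under pics/ and viewed, about 8 in all and at most 12, crops included, and the job is handed in when it is done.

Besides the shell and the picture viewer there is one more tool, called after "Call:" by a JSON object that holds its "op" and its "data". apply_moves: Moves the arm, as the interface text tells. Its arguments: {"type":"object","properties":{"moves":{"type":"array","items":{"type":"array","items":{"type":"number"}}}},"required":["moves"]}

```bash
ls; mkdir -p pics
python3 - <<'E'
from plant import manip
import cv2,numpy as np
np.set_printoptions(precision=4,suppress=True)
print(manip.state(),manip.tcp_to_tips)
for n in("scene","top"):
    cv2.imwrite(f"pics/{n}0.png",manip.grab_frame(n)); print(manip.calibration(n))
print(manip.calibration("wrist"))
E
```

```text
pics
{'time': 0.0, 'joint_pos': array([-1.333 ,  0.0534,  1.6143,  0.    ,  1.476 , -0.119 ]), 'joint_vel': array([ 0.0005,  0.0002, -0.0002,  0.0002, -0.001 , -0.0007]), 'joint_efforts': array([ -0.0035, -39.3692, -37.0176,  -0.0003,   0.0071,  -0.    ]), 'tool_pos': array([ 0.2182, -0.5851,  0.249 ]), 'tool_rot': array([ 0.1254, -0.1255,  0.6966, -0.6951]), 'contact_force': array([ 0.0269, -0.7569, -0.7504]), 'ft_torque': array([ 0.0023, -0.0032, -0.0176]), 'gripper_width': 0.9952630715777472} 0.019
{'mtx': array([[379.7084,   0.    , 252.9381],
       [  0.    , 379.7084, 191.3021],
       [  0.    ,   0.    ,   1.    ]]), 'T': array([[-0.7201,  0.4071, -0.5619,  1.3178],
       [ 0.6937,  0.4054, -0.5953,  0.7627],
       [-0.0145, -0.8185, -0.5743,  0.8738],
       [ 0.    ,  0.    ,  0.    ,  1.    ]])}
{'mtx': array([[455.2848,   0.    , 249.3229],
       [  0.    , 455.2848, 193.8141],
       [  0.    ,   0.    ,   1.    ]]), 'T': array([[ 0.0924, -0.9727,  0.2129,  0.2552],
       [-0.9957, -0.0913,  0.0153, -0.0261],
       [ 0.0045, -0.2134, -0.9769,  1.7109],
       [ 0.    ,  0.    ,  0.    ,  1.    ]])}
{'mtx': array([[286.1342,   0.    , 259.8963],
       [  0.    , 286.1342, 189.8297],
       [  0.    ,   0.    ,   1.    ]]), 'T_tool_cam': array([[ 0.0009,  0.9575,  0.2885, -0.0736],
       [-0.0001, -0.2885,  0.9575, -0.123 ],
       [ 1.    , -0.0009, -0.0002, -0.0004],
       [ 0.    ,  0.    ,  0.    ,  1.    ]])}
```

View pics/scene0.png

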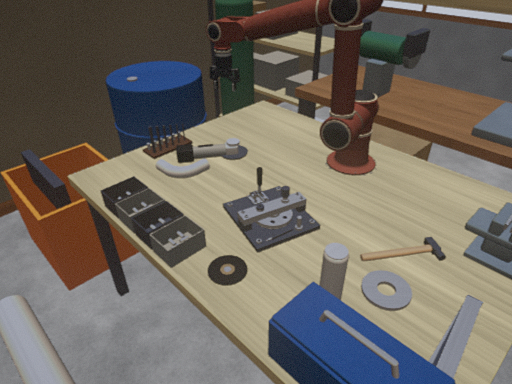

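View pics/top0.png

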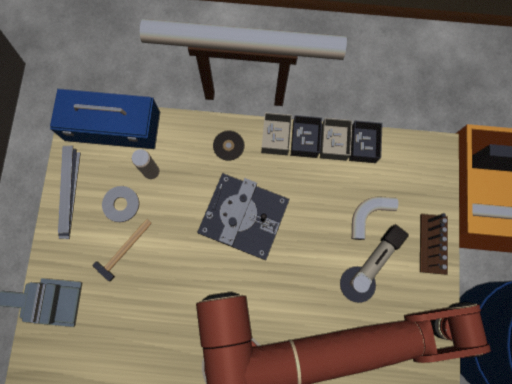

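The scene view has the jig around (270,212) with the handle at (260,178). In the top view the jig is around (243,215) with the handle to its right. I'll zoom in on both.

Run:
```python
import cv2,numpy as np
a=cv2.imread("pics/top0.png")[168:264,192:296];b=cv2.imread("pics/scene0.png")[160:252,218:322]
f=lambda i,n:cv2.resize(i,None,fx=n,fy=n,interpolation=cv2.INTER_CUBIC)
a=f(a,3.8);b=f(b,3.8);h=max(a.shape[0],b.shape[0])
p=lambda i:np.vstack([i,np.zeros((h-i.shape[0],i.shape[1],3),np.uint8)])
cv2.imwrite("pics/z0.png",np.hstack([p(a),p(b)]));print(a.shape)
```

```text
(365, 395, 3)
```

View pics/z0.png

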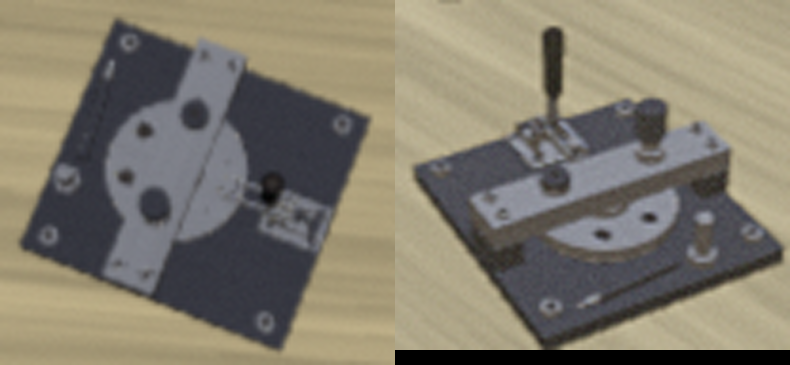

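The tall pin is in the bush on the side nearer the robot: (155,205) in the top zoom and (650,120) in the scene zoom. The low drill bush is at (195,113) in the top zoom. The handle grip is at (271,186) in the top zoom. Next I'll fit the jig pose from the plate corners and these features.

```bash
cat > h.py <<'E'
import numpy as np,cv2
from plant import manip
from scipy.spatial.transform import Rotation as R
from scipy.optimize import least_squares
np.set_printoptions(precision=4,suppress=True)
def jw(p,P): # jig pose (x,y,yaw) m, points in mm
    c,s=np.cos(p[2]),np.sin(p[2]);P=np.asarray(P,float)/1e3
    return np.c_[p[0]+c*P[:,0]-s*P[:,1],p[1]+s*P[:,0]+c*P[:,1],P[:,2]]
def proj(X,T,K):
    q=(np.asarray(X)-T[:3,3])@T[:3,:3]; u=q@K.T; return u[:,:2]/u[:,2:]
def tooT(s):
    T=np.eye(4);T[:3,:3]=R.from_quat(np.roll(s["tool_rot"],-1)).as_matrix();T[:3,3]=s["tool_pos"];return T
def wcam(s): 
    c=manip.calibration("wrist");return tooT(s)@c["T_tool_cam"],c["mtx"]
E
python3 - <<'E'
from h import *
J=[[125,118,20],[125,-160,20],[-125,-160,20],[-125,118,20],[50,0,82],[-50,0,131]]
a=np.array([[117,18],[370,118],[282,350],[22,245],[195,113],[155,205]])/3.8+[192,168]
J2=[[125,-160,20],[125,118,20],[-125,118,20],[50,0,88],[-50,0,131],[0,-96,175]]
b=np.array([[415-395,168],[547-395,345],[782-395,255],[556-395,170],[650-395,103],[553-395,30]])/3.8+[218,160]
ct,cs=manip.calibration("top"),manip.calibration("scene")
f=lambda p:np.r_[proj(jw(p,J),ct["T"],ct["mtx"])-a,proj(jw(p,J2),cs["T"],cs["mtx"])-b]
r=least_squares(lambda p:f(p).ravel(),[.6,0,-.4],loss="soft_l1")
print(r.x,np.degrees(r.x[2]));print(f(r.x))
p=r.x
print(jw(p,[[-50,0,114],[0,-96,145],[0,-203,86]]))
print(tooT(manip.state()))
E
```

```text
[ 0.5431  0.0371 -0.2823] -16.171787941843213
[[-1.611   0.0305]
 [-0.342  -0.265 ]
 [-0.8408  0.4981]
 [-1.9812  0.5929]
 [-0.9511  0.5727]
 [-1.1024 -0.5026]
 [-1.7464 -1.2968]
 [-1.5476 -2.63  ]
 [ 0.0734 -2.9957]
 [-1.0726  0.4648]
 [-0.4533 -0.2634]
 [-0.9563 -0.9316]]
[[ 0.4951  0.051   0.114 ]
 [ 0.5164 -0.0551  0.145 ]
 [ 0.4866 -0.1578  0.086 ]]
[[-0.937  -0.0004  0.3493  0.2182]
 [-0.3493  0.0018 -0.937  -0.5851]
 [-0.0002 -1.     -0.0019  0.2492]
 [ 0.      0.      0.      1.    ]]
```

Call:
{"op": "apply_moves", "data": {"moves": [[-1,-16,-1,-14,0,0,0],[-1,-32,-1,-28,0,0,0],[-1,-32,-1,-29,0,0,0],[-1,-32,-1,-28,0,0,0],[-1,-32,-1,-29,0,0,0],[-1,-32,-1,-28,0,0,0],[-1,-32,-1,-29,0,0,0],[-1,-32,-1,-28,0,0,0],[-1,-32,-1,-29,0,0,0],[-1,-32,-1,-28,0,0,0],[-1,-32,-1,-29,0,0,0],[-1,-32,-1,-28,0,0,0],[-1,-32,-1,-29,0,0,0],[-1,-32,-1,-28,0,0,0],[-1,-32,-1,-29,0,0,0],[-1,-32,-1,-28,0,0,0],[-1,-15,-1,-13,0,0,0]]}}

```text
time: 1.8
tool_pos: [0.5391, 0.0212, 0.2667]
tool_rot: [0.126, -0.127, 0.696, -0.695]
contact_force: [0.4, -0.2, -0.1]
gripper_width: 0.999
```

Call:
{"op": "apply_moves", "data": {"moves": [[-1,0,0,0,0,-4,0],[-1,0,0,0,0,-8,0],[-1,0,0,0,0,-8,0],[-1,0,0,0,0,-8,0],[-1,0,0,0,0,-8,0],[-1,0,0,0,0,-8,0],[-1,0,0,0,0,-6,0],[-1,0,0,0,0,-3,0],[-1,0,0,0,0,0,0],[-1,0,0,0,0,0,0]]}}

```text
time: 2.8
tool_pos: [0.5384, 0.0183, 0.2669]
tool_rot: [0.422, -0.423, 0.567, -0.567]
contact_force: [1.2, 0.1, -0.1]
gripper_width: 1.0
```

Run:
```python
from h import *
s=manip.state();T,K=wcam(s)
im=manip.grab_frame("wrist");np.savez("w1.npz",T=T,K=K)
cv2.imwrite("pics/w1raw.png",im);cv2.imwrite("pics/w1.png",cv2.resize(im,None,fx=1.5,fy=1.5,interpolation=cv2.INTER_CUBIC))
print(tooT(s),s["joint_pos"],s["time"])
p=[.5431,.0371,-.2823]
J=[[-50,0,131],[50,0,88],[0,-96,175],[125,118,20],[-125,118,20],[125,-160,20],[125,25,73],[125,-25,73],[-125,25,73],[-125,-25,73]]
print(proj(jw(p,J),T,K)*1.5)
```

```text
[[-0.2861 -0.0007  0.9582  0.5384]
 [-0.9582  0.0001 -0.2861  0.0183]
 [ 0.0001 -1.     -0.0007  0.2669]
 [ 0.      0.      0.      1.    ]] [-0.1043 -0.1638  1.7933  0.      1.5128  0.1859] 2.8
[[307.6093 248.6149]
 [459.5202 234.7791]
 [390.3646 425.9332]
 [547.7487  68.9031]
 [228.2253  71.9875]
 [519.7547 385.298 ]
 [560.9622 196.0929]
 [553.9559 263.0258]
 [216.9934 199.1544]
 [225.2137 265.8217]]
```

View pics/w1.png

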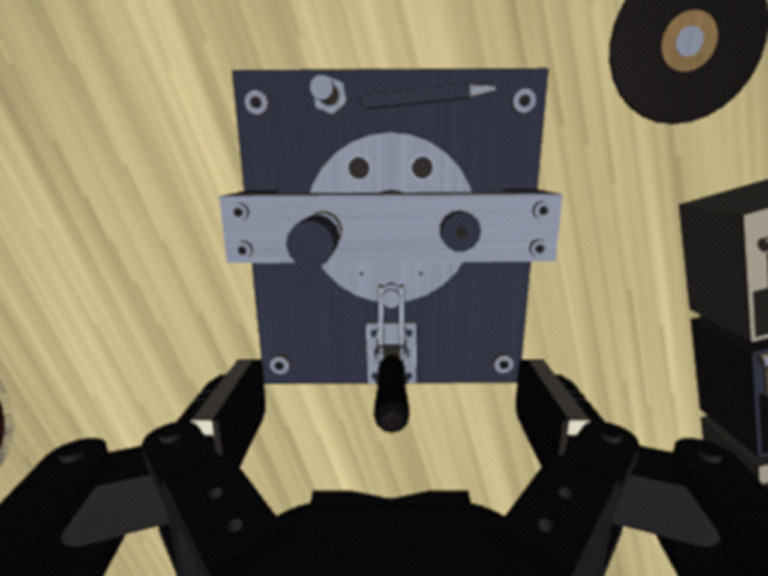

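The wrist view shows the pin head at (312,243), the drill bush at (460,231), the handle tip at (391,412), and the plate and bridge corners clearly. I'll refit from these.

Run:
```python
from h import *
d=np.load("w1.npz");T,K=d["T"],d["K"]
J=[[125,118,20],[-125,118,20],[125,-160,20],[-125,-160,20],[125,25,73],[125,-25,73],[-125,25,73],[-125,-25,73],[-50,0,131],[50,0,88]]
a=np.array([[547,68],[233,70],[521,382],[264,383],[561,194],[556,262],[221,196],[228,263],[312,245],[460,231]])/1.5
r=least_squares(lambda p:(proj(jw(p,J),T,K)-a).ravel(),[.54,.037,-.28],loss="soft_l1");p=r.x
print(p,np.degrees(p[2]));print(proj(jw(p,J),T,K)-a)
np.save("p.npy",p)
print("pin,grip,end",jw(p,[[-50,0,114],[0,-96,145],[0,-203,86]]))
Tt=tooT(manip.state())
q=(np.c_[jw(p,[[-50,0,114],[0,-68,145],[0,-96,145]]),np.ones(3)]@np.linalg.inv(Tt).T)*1e3
print("in tool mm",q[:,:3])
c=np.array([np.cos(p[2]),np.sin(p[2]),0]);print("yaw err deg",np.degrees(np.arctan2(Tt[1,2],Tt[0,2])-p[2]))
```

```text
[ 0.5454  0.0383 -0.2852] -16.342169834127155
[[ 2.5399 -0.7694]
 [-1.4847 -0.7285]
 [ 0.2365  1.3098]
 [-0.5457  1.5365]
 [ 1.9336  0.0352]
 [ 0.3745 -0.5574]
 [-1.1073  0.0661]
 [-0.4806  0.0216]
 [-0.9951  0.3121]
 [ 1.53    0.9597]]
pin,grip,end [[ 0.4974  0.0524  0.114 ]
 [ 0.5184 -0.0538  0.145 ]
 [ 0.4883 -0.1565  0.086 ]]
in tool mm [[-20.9759 152.9987 -48.8939]
 [ 46.7902 121.9799   1.411 ]
 [ 74.7899 121.9832   1.5437]]
yaw err deg -0.2714091713043296
```

Call:
{"op": "apply_moves", "data": {"moves": [[1,0,0,1,0,0,0],[1,10,0,0.4,0,0,0],[1,15,5,0,0,0,0],[1,10,15,0,0,0,0],[1,4,20,0,0,0,0],[1,0,20,0,0,0,0],[1,0,20,0,0,0,0],[1,0,13,0,0,0,0],[1,0,5,0,0,0,0],[1,0,0,0,0,0,0],[1,0,0,0,0,0,0],[1,0,0,0,0,0,0]]}}

```text
time: 4.05
tool_pos: [0.5295, -0.0196, 0.1706]
tool_rot: [-0.423, 0.422, -0.566, 0.567]
contact_force: [0.0, -0.4, 1.3]
gripper_width: -0.006
```

Call:
{"op": "apply_moves", "data": {"moves": [[1,5,0,0,0,0,0],[1,5,0,0,0,0,0],[1,5,0,0,0,0,0],[1,7,-1,0,0,0,0],[1,7,-1,0,0,0,0],[1,7,-1,0,0,0,0],[1,7,0,0,0,0,0]]}}

```text
time: 4.75
tool_pos: [0.5164, -0.0613, 0.1725]
tool_rot: [-0.423, 0.423, -0.567, 0.567]
contact_force: [-0.5, 0.5, 0.1]
gripper_width: 0.0
```

Run:
```python
from h import *
im=manip.grab_frame("scene")[120:260,210:330]
cv2.imwrite("pics/s1.png",cv2.resize(im,None,fx=4,fy=4,interpolation=cv2.INTER_CUBIC))
```

```text
(no output)
```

View pics/s1.png

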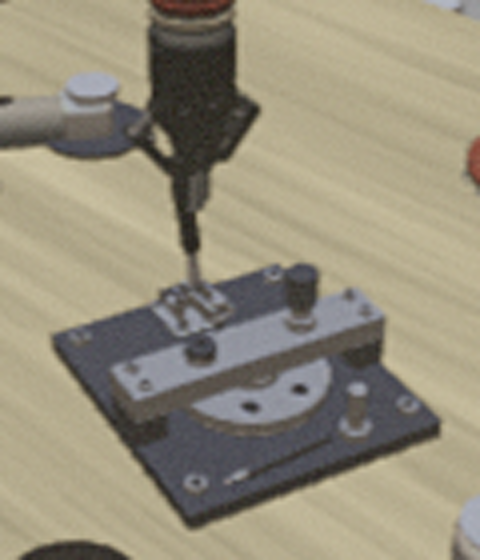

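The handle at (188,230) has tilted back with the fingers behind it, and the arm at (190,300) seems to be rising, so contact is working. I'll carry on along the arc.

Call:
{"op": "apply_moves", "data": {"moves": [[1,7,1,0,0,0,0],[1,7,1,0,0,0,0],[1,7,1,0,0,0,0],[1,7,2,0,0,0,0],[1,7,3,0,0,0,0],[1,6,3,0,0,0,0],[1,6,3,0,0,0,0],[1,6,3,0,0,0,0]]}}

```text
time: 5.6
tool_pos: [0.5011, -0.112, 0.1548]
tool_rot: [0.423, -0.423, 0.567, -0.567]
contact_force: [0.7, 0.6, -0.1]
gripper_width: -0.0
```

Call:
{"op": "apply_moves", "data": {"moves": [[1,5,4,0,0,0,0],[1,6,4,0,0,0,0],[1,5,5,0,0,0,0],[1,5,5,0,0,0,0],[1,4,5,0,0,0,0],[1,4,5,0,0,0,0],[1,4,5,0,0,0,0],[1,3,4,0,0,0,0],[1,1,2,0,0,0,0]]}}

```text
time: 6.5
tool_pos: [0.4906, -0.1472, 0.1157]
tool_rot: [0.423, -0.423, 0.567, -0.567]
contact_force: [0.7, 0.2, -0.5]
gripper_width: 0.0
```

Call:
{"op": "apply_moves", "data": {"moves": [[1,1,2,0,0,0,0],[1,1,2,0,0,0,0],[1,0,0,0,0,0,0]]}}

```text
time: 6.8
tool_pos: [0.4906, -0.1488, 0.1128]
tool_rot: [0.423, -0.423, 0.567, -0.567]
contact_force: [-0.9, 1.5, 2.3]
gripper_width: 0.003
```

Run:
```python
from h import *
s=manip.state();print(s["tool_pos"],s["contact_force"]);T,K=wcam(s);p=np.load("p.npy")
print(proj(jw(p,[[-50,0,131],[0,-112,117],[0,-203,86],[0,-232,94]]),T,K))
im=manip.grab_frame("scene")[110:250,210:330];w=manip.grab_frame("wrist")
im=cv2.resize(im,(329,384),interpolation=cv2.INTER_CUBIC)
cv2.imwrite("pics/s2.png",np.hstack([im,w[:,40:510]]))
```

```text
[ 0.4906 -0.1488  0.1128] [-0.8623  1.4759  2.3117]
[[  39.0326 -447.2576]
 [ 259.6737   79.2716]
 [ 260.4242  250.1337]
 [ 260.6662  301.1545]]
```

View pics/s2.png

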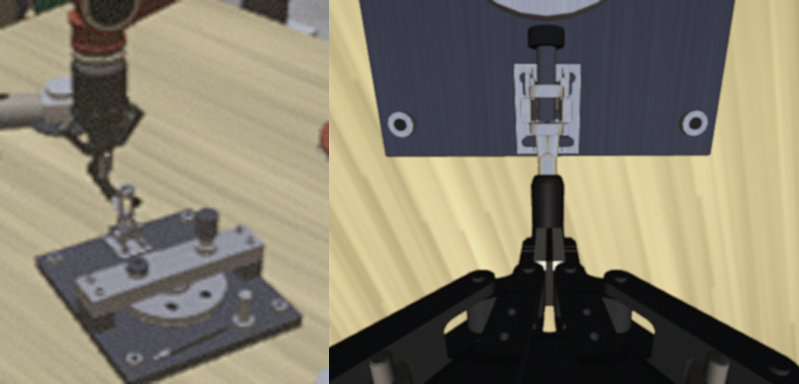

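The arm now stands upright (at (127,195) in the scene half), and force is building as the handle nears its stop. I'll press a few mm more to confirm the stop.

Call:
{"op": "apply_moves", "data": {"moves": [[1,0,1.5,0,0,0,0],[1,0,1.5,0,0,0,0],[1,0,0,0,0,0,0]]}}

```text
time: 7.2
tool_pos: [0.4907, -0.1494, 0.1113]
tool_rot: [-0.423, 0.423, -0.566, 0.567]
contact_force: [-5.5, 2.4, 11.8]
gripper_width: -0.0
```

Call:
{"op": "apply_moves", "data": {"moves": [[1,0,-10,0,0,0,0],[1,0,-25,0,0,0,0],[1,0,-30,0,0,0,0],[1,0,-30,0,0,0,0],[1,-5,-18,-1,0,0,0],[0,-25,0,-5,0,0,0],[-0.5,-35,0,-10,0,0,0],[-1,-40,0,-10,0,0,0],[-1,-40,0,-10,0,0,0],[-1,-30,0,-10,0,0,0],[-1,-15,0,-4,0,0,0],[-1,-5,0,-1,0,0,0],[-1,0,0,0,0,0,0],[-1,0,0,0,0,0,0],[-1,0,0,0,0,0,0]]}}

```text
time: 8.7
tool_pos: [0.4971, 0.0516, 0.2222]
tool_rot: [-0.422, 0.422, -0.567, 0.567]
contact_force: [-0.0, -0.3, -0.6]
gripper_width: 0.999
```

Run:
```python
from h import *
s=manip.state();T,K=wcam(s);p=np.load("p.npy");print(s["tool_pos"],s["contact_force"],s["gripper_width"])
a=np.linspace(0,2*np.pi,40)[:-1]
w=manip.grab_frame("wrist");o=w.copy()
for z,r,y in((131,15,0),(97,15,0),(79,14,0)):
    q=proj(jw(p,np.c_[-50+r*np.cos(a),r*np.sin(a),a*0+z]),T,K);cv2.polylines(o,[np.int32(q*8)],True,(0,255-z,z*2-10),1,cv2.LINE_AA,3)
print(proj(jw(p,[[-50,0,131],[-50,0,114],[0,-112,117],[0,-203,86]]),T,K))
im=manip.grab_frame("scene")[110:250,210:330]
cv2.imwrite("pics/w2raw.png",w);np.savez("w2.npz",T=T,K=K)
cv2.imwrite("pics/w3.png",np.hstack([cv2.resize(im,(329,384),interpolation=cv2.INTER_CUBIC),o[:,40:510]]))
```

```text
[0.4971 0.0516 0.2222] [-0.0373 -0.3029 -0.6273] 0.9987906022029904
[[260.4187 199.9894]
 [260.3701 193.5058]
 [313.6397 306.5175]
 [304.9227 354.7789]]
```

View pics/w3.png

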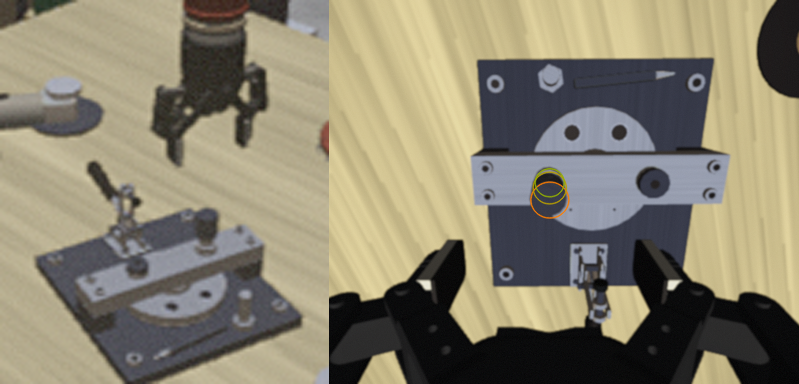

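The clamp has stayed open. The overlay hides the pin head, so I'll look at a clean crop.

Run:
```python
import cv2
w=cv2.imread("pics/w2raw.png")[150:240,210:310]
cv2.imwrite("pics/w4.png",cv2.resize(w,None,fx=6,fy=6,interpolation=cv2.INTER_CUBIC))
```

```text
(no output)
```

View pics/w4.png

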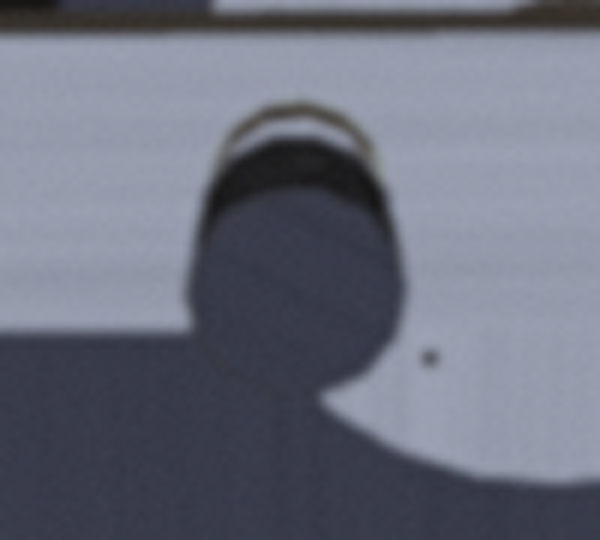

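The head's top disc is centred at (296,292) in the crop, which is about 1 px from the prediction. I'll apply that small correction and descend.

Call:
{"op": "apply_moves", "data": {"moves": [[-1,-1.8,10,-0.8,0,0,0],[-1,0,20,0,0,0,0],[-1,0,25,0,0,0,0],[-1,0,25,0,0,0,0],[-1,0,17,0,0,0,0],[-1,0,8,0,0,0,0],[-1,0,2,0,0,0,0],[-1,0,0,0,0,0,0],[-1,0,0,0,0,0,0],[-1,0,0,0,0,0,0]]}}

```text
time: 9.8
tool_pos: [0.4976, 0.0545, 0.1165]
tool_rot: [-0.423, 0.422, -0.566, 0.567]
contact_force: [-0.1, 0.2, 0.6]
gripper_width: 0.998
```

Call:
{"op": "apply_moves", "data": {"moves": [[0,0,0,0,0,0,0],[0.2,0,0,0,0,0,0],[0.3,0,0,0,0,0,0],[0.4,0,0,0,0,0,0],[1,0,0,0,0,0,0],[1,0,0,0,0,0,0],[1,0,0,0,0,0,0],[1,0,0,0,0,0,0],[1,0,0,0,0,0,0]]}}

```text
time: 10.7
tool_pos: [0.4971, 0.0544, 0.1156]
tool_rot: [-0.423, 0.423, -0.567, 0.567]
contact_force: [1.6, -1.6, 1.8]
gripper_width: 0.333
```

Call:
{"op": "apply_moves", "data": {"moves": [[1,0,0,0.5,0,0,0],[1,0,-1,0,0,0,0],[1,0,-2,0,0,0,0],[1,0,-2,0,0,0,0],[1,0,0,0,0,0,0],[1,0,0,0,0,0,0]]}}

```text
time: 11.3
tool_pos: [0.4966, 0.0543, 0.1199]
tool_rot: [0.422, -0.423, 0.567, -0.566]
contact_force: [-0.1, 0.4, -3.2]
gripper_width: 0.333
```

The pin's weight (about 3 N) is now on the gripper and the side force is about zero. I'll lift the rest.

Call:
{"op": "apply_moves", "data": {"moves": [[1,0,-2,0,0,0,0],[1,0,-3,0,0,0,0],[1,0,-3,0,0,0,0],[1,0,-3,0,0,0,0],[1,0,-3,0,0,0,0],[1,0,-3,0,0,0,0],[1,0,-3,0,0,0,0],[1,0,-2,0,0,0,0],[1,0,-1,0,0,0,0],[1,0,0,0,0,0,0],[1,0,0,0,0,0,0],[1,0,0,0,0,0,0]]}}

```text
time: 12.5
tool_pos: [0.4972, 0.0543, 0.1432]
tool_rot: [0.423, -0.423, 0.567, -0.567]
contact_force: [-0.6, -0.6, -3.8]
gripper_width: 0.336
```

Run:
```python
from h import *
s=manip.state();print(s["tool_pos"],s["contact_force"],s["ft_torque"],s["gripper_width"],s["time"])
T,K=wcam(s);p=np.load("p.npy");c=manip.calibration("scene")
print(proj(jw(p,[[-50,0,84],[-50,0,79],[-50,0,111],[-50,0,158]]),c["T"],c["mtx"]))
im=manip.grab_frame("scene")[130:240,215:325];w=manip.grab_frame("wrist")
cv2.imwrite("pics/e.png",np.hstack([cv2.resize(im,(384,384),interpolation=cv2.INTER_CUBIC),w[:,60:460]]))
```

```text
[0.4972 0.0543 0.1432] [-0.6262 -0.5865 -3.8198] [-0.0368 -0.0712  0.0511] 0.33608117854007225 12.5
[[284.0411 198.2678]
 [283.995  199.4123]
 [284.2932 192.0016]
 [284.7464 180.7358]]
```

View pics/e.png

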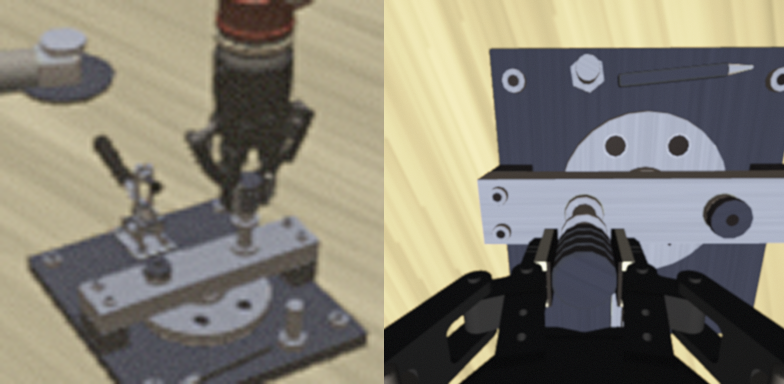

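The collar at (245,218) stands clear of the rim at (245,245) with the shank still in the bush. That gap of about 27 mm agrees with the arm's reading of 27.6 mm. The clamp is open and the drill bush and bystanders on the jig are undisturbed, so I'm handing in.

```bash
python3 -c "
from plant import manip
print(manip.job_done())"
```

```text
the job is handed in; nothing more can be done
None
```

The clamp is right open and the index pin is drawn and held, so you can turn the flange. I handed the job in at about 12.6 s.

- **Clamp:** I pushed the handle back along its arc until it met its stop, at about 12 N. After I let go the arm stood upright, and it was still open in the last picture.
- **Pin:** I gripped it by the knurled head and lifted it straight up 27.6 mm by the arm's reading. The last picture agrees, with the collar about 27 mm above the rim. That puts the nose about 10–11 mm above the flange's top, with about 29 mm of shank still in the bush.
- **Forces:** The gripper is closed on the pin and carries about 3.8 N, roughly the pin's weight. The side force was under 1 N at the last check. It was about 2 N just after gripping, and I relieved that before lifting.
- **Everything else:** The drill bush, bolt and centre punch look undisturbed in the last pictures. I did not check the other things on the bench at the end, but the arm went nowhere near them.

No check failed. The jig position from the first pictures was about 2 mm off, and I corrected it from the wrist camera before touching anything.

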